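Strap the teal pot down in the shaker cradle

ROBOT

A 6-joint arm with a two-finger parallel gripper is mounted at the origin on a cart in front of the work surface, level with it; the furniture and walls round the work are solid. World frame = base frame: x ahead of the robot, y to its left, z up, the work surface at z = 0. Lengths are in m, angles in degrees, forces in N, time in s.
With the tool pointing down it reaches from about 0.4 to 0.825 m from the base axis. Payload 7 kg.
Tool frame: the origin (TCP) lies midway between the tips of the shut fingers; the grasp point (between the pads) lies 19 mm behind it (r.grip_point_offset is the z of the grasp point in the tool frame, in m); z points along the fingers, y is the line along which they close (so a half turn about z gives the same grasp; the last joint's range is limited). The gripper opens to 88 mm and grips with 3 to 60 N. Pads are 19 mm wide; open, the fingers measure 130 mm over their backs; the gripper's body (78 mm by 193 mm) begins 47 mm behind the grasp point.
Start: joints at [-57.863, 20.546, 0.682, 0, -70.136, -16.507], TCP at [0.182, -0.65, 0.227] pointing down, gripper open.
Joint ranges: [-176.03, 176.03], [-82.01, 121.73], [-58.28, 71.71], [-173.87, 95.51], [-174.79, -0.11], [-173.66, 173.66]. Speed limits (degrees/s): [136.94, 136.94, 172.46, 180, 180, 180].

INTERFACE

Orientations are given as [roll, pitch, yaw] about the fixed x, y, z axes, in that order (R = Rz(yaw) Ry(pitch) Rx(roll)).
In Python, from plant import r, viewer, recognise, outline_of, pinpoint gives the robot as it stands.
- The arm moves only by the tool move_arm, never from a script. Its argument "targets" is a list of rows, each a list of 2 entries, a list of its own where there are three numbers: the shift along the tool's x, y, z in cm, then the turn, a rotation vector about the tool's x, y, z in rad. A call has 1 to 5 rows; each row is the pose to reach, as a shift and turn from the pose commanded when the call began, along the tool's axes at that moment; what a row does not reach only later rows make up. A row lasts 1/8 s, in which the tool goes at most 62.5 mm and 10.7 degrees, less where a joint would pass 70% of its speed; a pose out of reach is approached as far as the arm can. A call with a gripper value outside its range is refused whole. "jaw" is the finger opening in cm, from 0 to 8.76, set as the call begins (left out, the last holds). The fingers move at their own pace and stop on an object; "squeeze" is the grip in N (left out, the last holds). Time passes only in rows, so rows that repeat a pose let the fingers close. It gives the time, the measured TCP pose, the force, the opening and the grip force at its end, in the units of the state.
- r.get_state(): the state, without advancing time (a new reading comes with each control period).
- viewer.capture(name): name is "side" or "top"; returns a dict with "image" (384x512x3 uint8, blue, green, red), "intrinsics" (3x3 intrinsics, pixels), "D" ([k1, k2, p1, p2, k3] as OpenCV has them; the pictures are not rectified), "camera_from_world" (4x4, takes a point from world to camera coordinates). Camera axes: x right, y up, looking along -z (the intrinsics and any distortion apply to the point x, -y, -z); pixel columns grow to the right and rows downward; lengths in m; the calibration is good to about 2 mm. A picture is of the moment at which its call begins. There is no depth.
- r.close_job(): hands the job in; it is judged then, once.
Trained networks look in the newest picture that a camera, given by its name, has taken for a name from the list of things; names that differ only in an ending like _2 or _b are one class to them, and where a whole thing is asked for, a point or a joint stands for the part that bears it (a point fixed in the world has none). Each returns a list of dicts, best first, with "score" (0 to 1); they miss things now and then, are a little off and sometimes report something else, mostly with a low value. They report only what shows in the picture. A call takes as long as a camera call. They do not tell look-alikes from the thing itself.
- recognise(label, camera): "box" ([left, top, right, bottom] in pixels, round what is visible of it).
- outline_of(label, camera): "mask" (384x512 bool, what is visible of it) and "box" ([left, top, right, bottom] in pixels, round what is visible of it).
- pinpoint(label, camera): "location" ([row, column] in pixels: a listed point, or the origin of a listed thing).
The state is a dict: "time_s": time; "joints": joint angles; "qd": joint speeds; "joint_torque": joint torques, N m; "tcp_pos": TCP position; "eef_rot": TCP orientation; "contact_force": force on the tool from outside, world axes, zero at the start; "moment": the same for the moment, N m; "gripper_width": finger opening in m; "gripper_force": force on a finger pad.
Only numpy, scipy, OpenCV 4.12 (cv2) and the standard library are available. Lean on these libraries where they do the work, as an engineer would, in place of code of your own. Each camera call takes 0.05 s, during which the arm holds its last target. There are 200 camera calls.

TASK

Before the cradle goes on the paint shaker, lock its strap over the teal paint pot: lift the strap by its blue handle, swing it about the pivot bolt to the teal pot's side, and lower it so that its slot drops over the brass stud there and the strap lies flat. Leave both pots standing in their nests.

Things in the scene. Friction and masses are not known exactly. Their poses are not given: they have to be found in the camera images.
- cradle: plywood board 145 x 230 x 12 mm, fixed to the desk. Origin: centre of its underside; x to the ledge side, y to its left, z up. On it: a round pivot post (28 mm thick) at x = -42.5, y = 0 mm; two cork nests (rings 50 mm wide, 8 mm high) 60 mm from the pivot, 38 degrees to either side of the cradle's x axis; and a grey ledge 25 mm deep and 224 mm wide along y at x = +52 mm. Post and ledge are both 54 mm high over the desk and carry the strap.
- pivot (a point): point on the axis of the pivot bolt at the top of its post, 54 mm above the desk. The upright steel bolt, 8 mm thick, goes through the strap's loose 16 mm hole; a bolt head 24 mm wide sits 45 mm above the post, so the strap can be raised about 40 mm and no more.
- stud_left (a point): tip of the brass stud on the ledge at the cradle's left (+y). Stud 8 mm thick, standing 14 mm above the ledge top (tip 68 mm above the desk), 120 mm from the pivot axis, in line with the pivot and the left nest.
- stud_right (a point): tip of the equal brass stud at the cradle's right (-y), in line with the pivot and the right nest.
- strap: loose aluminium strap, 5 mm thick, 26 mm wide, about 165 mm long, about 0.1 kg. Origin: centre of its pivot hole, underside; x along the strap to its forked end, z up. The forked end is 42 mm wide, with an open slot 24 mm wide running from 106 mm to beyond 140 mm from the origin. It starts lying flat on post and ledge, between the studs.
- handle (a point): grip point of the strap's blue handle, 85 mm from the strap's origin and 27 mm above its underside. The handle is an upright block 36 mm long (along the strap's x), 14 mm wide (across the strap, the way to grip it) and 34 mm high, standing on the strap; its top is 12 mm above this point.
- slot (a point): middle of the strap's slot, 120 mm from the strap's origin, at the underside.
- strap_mid (a point): point on the strap's centre line, 60 mm from its origin, at the underside: above the pot when the slot is over that pot's stud.
- pot_teal: paint pot with teal green body and lid, 40 x 36 x 38 mm, loose, standing upright in one of the two nests (either one). Origin: centre of its underside, 12 mm above the desk; its lid top is 4 mm below the underside of the lowered strap.
- pot_black: dark grey to black paint pot of the same size and form, in the other nest; it stays unstrapped.
Mind the look-alikes: they are no part of the job. What is shaped like the pot_teal but orange or red is not meant.

How it is judged (in metres and radians):
At the end, for the whole second after the job is handed in: Strap at rest over the teal pot (its middle point within 22 mm of the pot), slot over that stud (within 16 mm), flat on post and ledge (both ends within 4 mm of the seat, tilt under 5 degrees); both pots upright within 11 degrees and within 15 mm of where they stood (horizontal distance between strap_mid and pot_teal below 0.022 m and (horizontal distance between slot and stud_left below 0.016 m or horizontal distance between slot and stud_right below 0.016 m) and z of each of slot, strap in the frame of cradle below 0.058 m and angle between strap's own z axis and vertical below 0.09 rad and linear speed of strap below 0.02 m/s and distance of each of pot_teal, pot_black from where it was at the start of the episode below 0.015 m and angle between each of pot_teal, pot_black's own z axis and vertical below 0.2 rad); the robot touches nothing.
It also fails if it takes over 35 s, if anything falls off the work surface, if the arm or the gripper's body presses on something with over 40 N, if the wrist force passes 120 N, or if a joint passes its speed limit or range.

## Working session

There is one attempt and no reset: what is moved stays moved. The work goes in short steps, Python scripts to look and compute and a tool call to move; the robot and the scene stay as the last step left them, time stands still between calls to the robot, and variables do not carry over. Pictures are saved under pics/ and viewed, at most 10 in all, crops included, and the job is handed in when it is done.

Besides the shell and the picture viewer there is one more tool, called after "Emit:" by a JSON object that holds its "name" and its "arguments". move_arm: Moves the arm, as the interface text tells. Its arguments: {"type":"object","properties":{"targets":{"type":"array","items":{"type":"array"}},"jaw":{"type":"number"},"squeeze":{"type":"number"}},"required":["targets"]}

```bash
mkdir -p pics; cat > h.py <<'E'
import numpy as np, cv2
from plant import r, viewer, recognise, outline_of, pinpoint
from scipy.spatial.transform import Rotation as R
def ray(c,row,col):
    K=np.array(c["intrinsics"]);T=np.array(c["camera_from_world"])
    u=cv2.undistortPoints(np.array([[[col,row]]],float),K,np.array(c["D"],float))[0,0]
    d=T[:3,:3].T@np.array([u[0],-u[1],-1]);o=-T[:3,:3].T@T[:3,3]
    return o,d/np.linalg.norm(d)
def atz(c,row,col,z):
    o,d=ray(c,row,col);return o+d*(z-o[2])/d[2]
def proj(c,p):
    T=np.array(c["camera_from_world"]);q=T[:3,:3]@np.array(p)+T[:3,3]
    return cv2.projectPoints(np.array([[q[0],-q[1],-q[2]]]),np.zeros(3),np.zeros(3),np.array(c["intrinsics"]),np.array(c["D"],float))[0].ravel()
Z=dict(pivot=.054,stud_left=.068,stud_right=.068,handle=.081,slot=.054,strap_mid=.054,strap=.054,pot_teal=.012,pot_black=.012,cradle=0)
def look(names=Z):
    C={n:viewer.capture(n) for n in("side","top")}
    for n in names:
        for k in C:
            for p in pinpoint(n,k)[:2]:
                print(n,k,np.round(p["location"]),round(p["score"],2),np.round(atz(C[k],*p["location"],Z[n]),4))
    return C
E
python3 - <<'E'
from h import *
C=look()
cv2.imwrite("pics/a.png",C["side"]["image"]);cv2.imwrite("pics/b.png",C["top"]["image"])
s=r.get_state();print(s["tcp_pos"],s["eef_rot"],s["time_s"],r.grip_point_offset,s["gripper_width"])
E
```

```text
pivot top [251. 352.] 0.59 [4.388e-01 1.000e-04 5.400e-02]
stud_left side [210. 250.] 0.61 [0.5281 0.072  0.068 ]
stud_left top [207. 308.] 0.93 [0.5292 0.0754 0.068 ]
stud_right side [264. 249.] 0.6 [ 0.5259 -0.0729  0.068 ]
stud_right top [201. 385.] 0.71 [ 0.5254 -0.0738  0.068 ]
handle side [228. 245.] 0.65 [0.5189 0.0078 0.081 ]
handle side [209. 255.] 0.45 [0.5391 0.0623 0.081 ]
handle top [208. 350.] 0.57 [ 0.5175 -0.0017  0.081 ]
handle top [234. 342.] 0.16 [0.4694 0.0209 0.081 ]
slot side [237. 205.] 0.68 [0.4369 0.0086 0.054 ]
slot side [239. 262.] 0.58 [0.5534 0.0022 0.054 ]
slot top [190. 347.] 0.65 [ 0.5566 -0.0048  0.054 ]
strap_mid side [237. 233.] 0.7 [0.4942 0.0078 0.054 ]
strap_mid top [219. 346.] 0.71 [0.4999 0.0033 0.054 ]
strap side [242. 203.] 0.7 [ 0.4328 -0.0033  0.054 ]
strap side [267. 248.] 0.5 [ 0.5242 -0.0671  0.054 ]
strap top [252. 350.] 0.89 [0.4375 0.004  0.054 ]
pot_teal side [238. 202.] 0.74 [0.423  0.0437 0.012 ]
pot_teal side [265. 226.] 0.64 [ 0.479 -0.03   0.012]
pot_teal top [257. 245.] 0.68 [0.4512 0.2056 0.012 ]
pot_teal top [214. 247.] 0.52 [0.5361 0.1939 0.012 ]
pot_black side [242. 228.] 0.5 [0.4805 0.0314 0.012 ]
pot_black top [231. 329.] 0.86 [0.4861 0.0328 0.012 ]
cradle side [252. 226.] 0.63 [0.4768 0.0142 0.    ]
cradle side [237. 234.] 0.15 [0.4925 0.0574 0.    ]
cradle top [236. 341.] 0.71 [0.4747 0.0073 0.    ]
[ 0.18184251 -0.65001756  0.22654434] [ 1.79997432e+02 -3.85208543e-04 -1.64369472e+02] 1.1 -0.0188 0.08764804291821886
```

View pics/a.png

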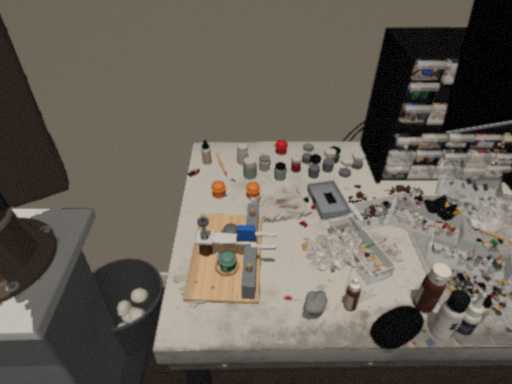

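View pics/b.png

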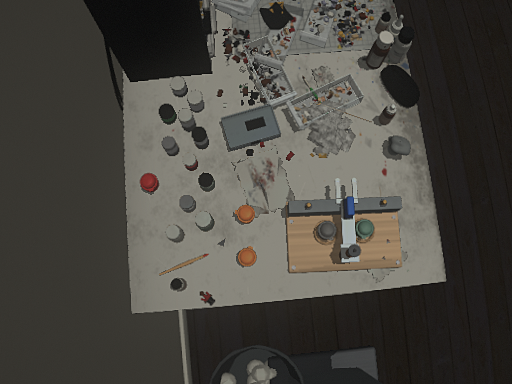

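The side view shows the strap with its blue handle at about (245,234). The teal pot is at (228,262) and the dark pot is behind the strap. In the top view teal is at (365,228), so it's in the right (-y) nest, and black is at (325,231). The orange pots are look-alikes. Moving above the handle now.

Emit:
{"name": "move_arm", "arguments": {"targets": [[[-50,53.7,3],[0,0,0.29]],[[-50,53.7,3],[0,0,0.29]],[[-50,53.7,3],[0,0,0.29]],[[-50,53.7,3],[0,0,0.29]],[[-50,53.7,3],[0,0,0.29]]], "jaw": 4.5, "squeeze": 30}}

```text
time_s: 1.72
tcp_pos: [0.3258, -0.3712, 0.214]
eef_rot: [-180.0, 0.0, 179.0]
contact_force: [1.8, 0.0, -0.5]
gripper_width: 0.0468
gripper_force: 0.0
```

```bash
cat >> h.py <<'E'
def go(p,yaw):
    s=r.get_state();M=R.from_euler("xyz",s["eef_rot"],degrees=True);G=R.from_euler("xyz",[180,0,yaw],degrees=True)
    print(s["time_s"],np.round(s["tcp_pos"],4),np.round(s["eef_rot"],1),"shift cm",np.round(M.inv().apply(np.array(p)-s["tcp_pos"])*100,2),"turn",np.round((M.inv()*G).as_rotvec(),3))
E
python3 -c "
from h import *
go([.519,.002,.15],179)"
```

```text
1.725 [ 0.3258 -0.3712  0.214 ] [-180.    0.  179.] shift cm [-18.66  37.65   6.4 ] turn [-0.     0.001  0.   ]
```

Emit:
{"name": "move_arm", "arguments": {"targets": [[[-18.7,37.6,5],[0,0,0]],[[-18.7,37.6,5],[0,0,0]],[[-18.7,37.6,5],[0,0,0]],[[-18.7,37.6,5],[0,0,0]],[[-18.7,37.6,5],[0,0,0]]]}}

```text
time_s: 2.35
tcp_pos: [0.4688, -0.0954, 0.1772]
eef_rot: [180.0, 0.1, 179.0]
contact_force: [1.8, -1.5, 0.1]
gripper_width: 0.0451
gripper_force: 0.0
```

Emit:
{"name": "move_arm", "arguments": {"targets": [[[-5,10,1],[0,0,0]],[[-5,10,1],[0,0,0]]]}}

```text
time_s: 2.6
tcp_pos: [0.5206, 0.0041, 0.1669]
eef_rot: [180.0, 0.0, 179.1]
contact_force: [1.0, -1.2, 0.4]
gripper_width: 0.0452
gripper_force: 0.0
```

```bash
python3 - <<'E'
from h import *
go([.519,.002,.12],179)
C=look(["handle","strap_mid","slot","strap"])
a=C["side"]["image"][180:300,160:310];b=C["top"]["image"][150:280,260:420]
cv2.imwrite("pics/c.png",np.hstack([cv2.resize(x,(400,400),interpolation=cv2.INTER_CUBIC) for x in(a,b)]))
E
```

```text
2.6 [0.5206 0.0041 0.1669] [180.    0.  179.1] shift cm [ 0.16 -0.21  4.69] turn [0.    0.001 0.001]
handle side [231. 243.] 0.67 [ 5.156e-01 -1.000e-04  8.100e-02]
handle top [204. 352.] 0.78 [ 0.5246 -0.0061  0.081 ]
strap_mid side [239. 233.] 0.64 [0.4943 0.0029 0.054 ]
strap_mid top [221. 348.] 0.85 [0.4958 0.0017 0.054 ]
slot side [241. 263.] 0.96 [ 0.5558 -0.0033  0.054 ]
slot side [254. 224.] 0.64 [ 0.4773 -0.0349  0.054 ]
strap side [239. 203.] 0.79 [0.4327 0.0043 0.054 ]
strap top [255. 349.] 0.92 [0.4316 0.0063 0.054 ]
strap top [221. 346.] 0.35 [0.4972 0.0054 0.054 ]
```

View pics/c.png

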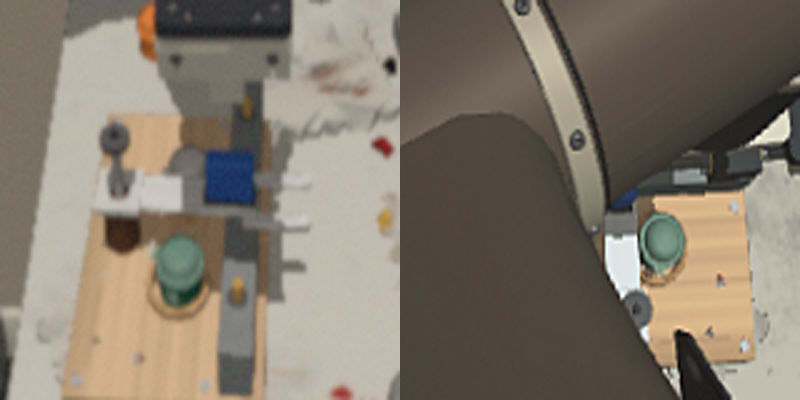

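The side view is clear: the handle is at about (243,231) on a strap yawed about -3°, and the fingers are above it. Descending, then gripping.

Emit:
{"name": "move_arm", "arguments": {"targets": [[[0.2,-0.4,5],[0,0,0.037]],[[0.2,-0.4,8],[0,0,0.037]],[[0.2,-0.4,10.1],[0,0,0.037]],[[0.2,-0.4,10.1],[0,0,0.037]]]}}

```text
time_s: 3.6
tcp_pos: [0.5165, -0.0032, 0.0648]
eef_rot: [-179.9, -0.2, 176.8]
contact_force: [-0.3, -0.3, -0.0]
gripper_width: 0.0452
gripper_force: 0.0
```

Emit:
{"name": "move_arm", "arguments": {"targets": [[[0,0,0],[0,0,0]],[[0,0,0],[0,0,0]],[[0,0,0],[0,0,0]],[[0,0,0],[0,0,0]],[[0,0,0],[0,0,0]]], "jaw": 0.5, "squeeze": 40}}

```text
time_s: 4.22
tcp_pos: [0.5183, -0.0019, 0.0666]
eef_rot: [180.0, 0.1, 176.9]
contact_force: [-1.1, 2.5, 6.9]
gripper_width: 0.0137
gripper_force: 39.8
```

Emit:
{"name": "move_arm", "arguments": {"targets": [[[0,0,-0.8],[0,0,0]],[[0,0,-1.6],[0,0,0]],[[0,0,-2.4],[0,0,0]],[[0,0,-2.4],[0,0,0]]]}}

```text
time_s: 4.72
tcp_pos: [0.5181, -0.0021, 0.0907]
eef_rot: [180.0, 0.1, 176.9]
contact_force: [-0.2, 0.2, -1.5]
gripper_width: 0.0137
gripper_force: 39.8
```

```bash
python3 - <<'E'
from h import *
C=look(["slot","strap","handle"])
p=np.array([.4335,.0025])
for a in(-12.4,-21.4,-30.4,-39.4):
    go([*(p+.085*np.array([np.cos(np.radians(a)),np.sin(np.radians(a))])),.0905],176.9+a+3.4)
a=C["side"]["image"][180:300,160:310]
cv2.imwrite("pics/d.png",cv2.resize(a,(750,600),interpolation=cv2.INTER_CUBIC))
E
```

```text
slot side [236. 263.] 0.83 [0.5552 0.0095 0.054 ]
slot top [231. 363.] 0.3 [ 0.4745 -0.0266  0.054 ]
strap side [235. 205.] 0.75 [0.4352 0.0141 0.054 ]
strap top [253. 354.] 0.93 [ 0.4332 -0.0033  0.054 ]
5.125 [ 0.5175 -0.0023  0.0896] [-180.    -0.   176.9] shift cm [ 0.03 -1.35 -0.09] turn [-0.    -0.     0.157]
5.125 [ 0.5175 -0.0023  0.0896] [-180.    -0.   176.9] shift cm [ 0.35 -2.65 -0.09] turn [-0.    -0.     0.314]
5.125 [ 0.5175 -0.0023  0.0896] [-180.    -0.   176.9] shift cm [ 0.86 -3.87 -0.09] turn [-0.    -0.     0.471]
5.125 [ 0.5175 -0.0023  0.0896] [-180.    -0.   176.9] shift cm [ 1.57 -5.01 -0.09] turn [-0.    -0.     0.628]
```

View pics/d.png

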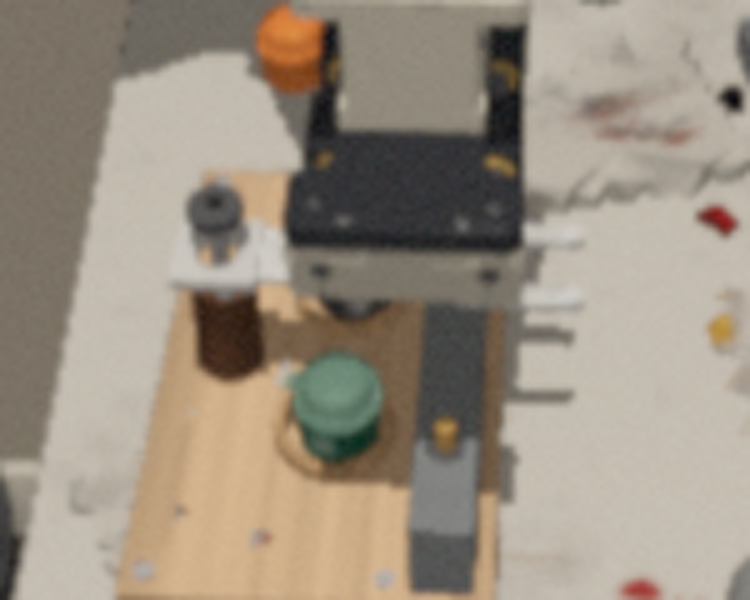

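The strap is level and raised clear of the post and stud, with the hole round the bolt. Swinging it along the arc to the right.

Emit:
{"name": "move_arm", "arguments": {"targets": [[[0,-1.35,0],[0,0,0.157]],[[0.35,-2.65,0],[0,0,0.314]],[[0.85,-3.85,0],[0,0,0.471]],[[1.55,-5.0,0],[0,0,0.628]],[[1.55,-5.0,0],[0,0,0.628]]]}}

```text
time_s: 5.75
tcp_pos: [0.4986, -0.051, 0.0894]
eef_rot: [180.0, -0.1, 140.8]
contact_force: [-2.5, 6.8, -2.7]
gripper_width: 0.0139
gripper_force: 39.8
```

```bash
python3 - <<'E'
from h import *
go([.4992,-.0515,.0665],137.5+3.4)
Z.update(slot=.078,strap=.078,strap_mid=.078)
C=look(["slot","strap","strap_mid","stud_right","pot_teal"])
go([.4992,-.0515,.0665],140.9)
a=C["side"]["image"][180:300,160:310];b=C["top"]["image"][150:280,280:420]
cv2.imwrite("pics/e.png",np.hstack([cv2.resize(x,(400,400),interpolation=cv2.INTER_CUBIC) for x in(a,b)]))
E
```

```text
5.75 [ 0.4986 -0.051   0.0894] [ 1.800e+02 -1.000e-01  1.408e+02] shift cm [-0.08  0.    2.29] turn [ 0.001 -0.001 -0.002]
slot side [262. 246.] 0.88 [ 0.5214 -0.0752  0.078 ]
strap_mid side [247. 227.] 0.9 [ 0.4846 -0.0397  0.078 ]
strap_mid side [263. 248.] 0.7 [ 0.5237 -0.0771  0.078 ]
stud_right side [265. 246.] 0.68 [ 0.52   -0.0752  0.068 ]
pot_teal side [266. 231.] 0.73 [ 0.4891 -0.0334  0.012 ]
pot_teal side [196. 254.] 0.48 [0.5397 0.182  0.012 ]
pot_teal top [184. 149.] 0.6 [0.6175 0.3883 0.012 ]
pot_teal top [259. 247.] 0.56 [0.447  0.2016 0.012 ]
6.35 [ 0.4991 -0.0506  0.0894] [ 1.80e+02 -1.00e-01  1.41e+02] shift cm [-0.07 -0.07  2.29] turn [ 0.    -0.001  0.002]
```

View pics/e.png

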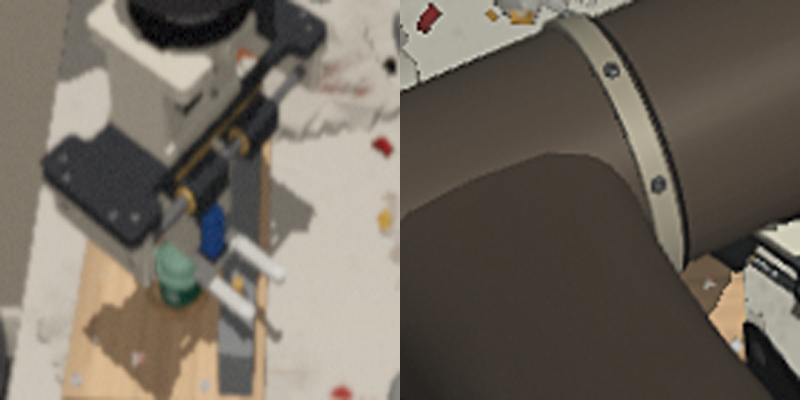

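The fork straddles the brass stud (crop 237,285). Kinematics put the slot at (0.526,-0.073), on the stud. Lowering in stages.

Emit:
{"name": "move_arm", "arguments": {"targets": [[[0,0,0.6],[0,0,0]],[[0,0,1.2],[0,0,0]],[[0,0,1.5],[0,0,0]],[[0,0,1.5],[0,0,0]]]}}

```text
time_s: 6.85
tcp_pos: [0.4995, -0.0511, 0.0744]
eef_rot: [180.0, -0.0, 140.9]
contact_force: [-0.1, 5.5, -0.4]
gripper_width: 0.0137
gripper_force: 39.8
```

```bash
python3 - <<'E'
from h import *
Z.update(slot=.063,strap=.063,strap_mid=.063)
C=look(["slot","strap_mid","stud_right"])
s=r.get_state();print(s["tcp_pos"],s["contact_force"],s["moment"])
a=C["side"]["image"][210:290,200:300]
cv2.imwrite("pics/f.png",cv2.resize(a,(750,600),interpolation=cv2.INTER_CUBIC))
E
```

```text
slot side [268. 251.] 0.84 [ 0.5292 -0.0776  0.063 ]
strap_mid side [252. 225.] 0.94 [ 0.4803 -0.0397  0.063 ]
stud_right side [261. 246.] 0.67 [ 0.5199 -0.0656  0.068 ]
[ 0.49952522 -0.05103283  0.07449265] [-0.80650666  6.03071833 -1.52071192] [ 2.13794754  0.20210292 -0.33415203]
```

View pics/f.png

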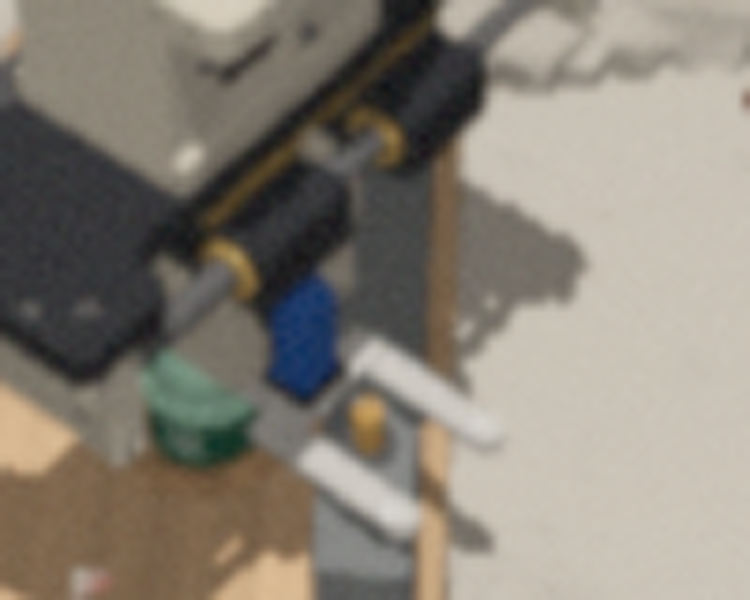

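The stud stands between the two prongs. There is a 6 N side force, probably the hole rubbing on the bolt, so I'll ease 2 mm in +y while lowering to the seat.

Emit:
{"name": "move_arm", "arguments": {"targets": [[[0.12,0.15,0],[0,0,0]],[[0.12,0.15,0.4],[0,0,0]],[[0.12,0.15,0.75],[0,0,0]],[[0.12,0.15,0.75],[0,0,0]]]}}

```text
time_s: 7.75
tcp_pos: [0.4991, -0.0497, 0.0669]
eef_rot: [-179.9, -0.0, 140.9]
contact_force: [-0.4, 0.6, -1.2]
gripper_width: 0.0139
gripper_force: 39.8
```

Emit:
{"name": "move_arm", "arguments": {"targets": [[[0,0,0.1],[0,0,0]],[[0,0,0.1],[0,0,0]]]}}

```text
time_s: 8.0
tcp_pos: [0.4994, -0.0496, 0.0666]
eef_rot: [-180.0, 0.0, 140.9]
contact_force: [-1.6, -1.5, 2.9]
gripper_width: 0.0139
gripper_force: 39.8
```

Emit:
{"name": "move_arm", "arguments": {"targets": [[[0,0,0],[0,0,0]],[[0,0,0],[0,0,0]],[[0,0,0],[0,0,0]]], "jaw": 4}}

```text
time_s: 8.38
tcp_pos: [0.4996, -0.0494, 0.0663]
eef_rot: [180.0, 0.0, 140.9]
contact_force: [0.3, -0.5, 0.1]
gripper_width: 0.0371
gripper_force: 0.0
```

Emit:
{"name": "move_arm", "arguments": {"targets": [[[0,0,-3],[0,0,0]],[[0,0,-8],[0,0,0]],[[0,0,-14],[0,0,0]],[[-4,4,-18],[0,0,0]],[[-8,8,-18],[0,0,0]]]}}

```text
time_s: 9.0
tcp_pos: [0.6147, -0.0375, 0.2516]
eef_rot: [179.6, 0.3, 140.9]
contact_force: [0.4, 0.4, 0.3]
gripper_width: 0.04
gripper_force: 0.0
```

```bash
python3 - <<'E'
from h import *
Z.update(slot=.054,strap=.054,strap_mid=.054)
C=look(["slot","strap","strap_mid","stud_right","handle","pot_teal"])
s=r.get_state();print(s["tcp_pos"],s["contact_force"],s["time_s"])
a=C["side"]["image"][190:300,180:300]
cv2.imwrite("pics/g.png",cv2.resize(a,(650,600),interpolation=cv2.INTER_CUBIC))
E
```

```text
slot side [272. 249.] 0.56 [ 0.5256 -0.0804  0.054 ]
strap side [239. 203.] 0.64 [0.4329 0.0048 0.054 ]
strap_mid side [252. 228.] 0.75 [ 0.4846 -0.0313  0.054 ]
stud_right side [263. 245.] 0.86 [ 0.5194 -0.0705  0.068 ]
handle side [250. 234.] 0.86 [ 0.4975 -0.0494  0.081 ]
pot_teal side [194. 253.] 0.77 [0.5383 0.1903 0.012 ]
pot_teal side [267. 228.] 0.65 [ 0.4843 -0.0356  0.012 ]
pot_teal top [184. 153.] 0.65 [0.6182 0.3803 0.012 ]
pot_teal top [258. 246.] 0.56 [0.4499 0.2025 0.012 ]
[ 0.61180469 -0.0377441   0.24682928] [-0.42255983 -0.79270366  0.06154562] 9.7
```

View pics/g.png

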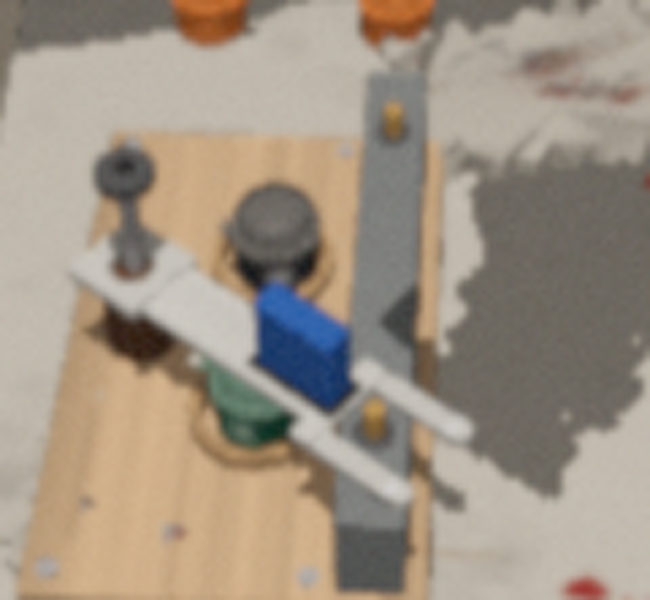

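The strap lies flat on post and ledge with the stud inside the fork (crop 373,418). Both pots stand in their nests and the gripper is clear.

```bash
python3 -c "
from h import *
print(r.close_job())"
```

```text
the job is handed in; nothing more can be done
None
```

The strap lies flat over the teal pot with its slot over the right-hand stud, both pots are standing in their nests, the gripper is clear, and the job was handed in at about 10 s; the judge returned no verdict.

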